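Put the microscope parts back in their keepers

ROBOT

A 6-joint arm with a two-finger parallel gripper is mounted at the origin on the work surface. World frame = base frame: x ahead of the robot, y to its left, z up, the work surface at z = 0. Lengths are in mm, angles in rad, forces in N, time in s.
With the tool pointing down it reaches from about 275 to 1000 mm from the base axis. Payload 8.4 kg.
Tool frame: the origin (TCP) lies on the centre line of the jaws, within the pads' length; the fingertips stand 17 mm ahead of it and the grasp point (between the pads) lies 2 mm behind it; z points along the fingers, y is the line along which they close (so a half turn about z gives the same grasp; the last joint's range is limited). The gripper opens to 85 mm and grips with 20 to 120 N. Pads are 22 mm wide; open, the fingers measure 114 mm over their backs; the gripper's body (76 mm by 85 mm) begins 54 mm behind the grasp point. The pads swing forward as they close: fully open they stand 13 mm farther back than shut.
Start: joints at [1.319, 0.353, 1.633, -0, 1.155, -0.002], TCP at [154.505, 605.604, 248.281] pointing down, gripper open.
Joint ranges: [-2.63, 2.63], [-0.92, 2.1], [0.06, 2.66], [-1.3, 4.44], [0, 2.69], [-3.02, 3.02]. Speed limits (rad/s): [2.22, 2.22, 2.79, 3.14, 3.14, 3.14].

INTERFACE

Orientations are given as [roll, pitch, yaw] about the fixed x, y, z axes, in that order (R = Rz(yaw) Ry(pitch) Rx(roll)).
In Python, from rig import r, eyes gives the robot as it stands. The module is installed in compiled form; this text tells all that it offers.
- The arm moves only by the shell command python3 -m inch 'ROWS' [FORCE]. ROWS is JSON, a list of rows, each a list of 7 numbers: the shift along the tool's x, y, z in m, then the turn, a rotation vector about the tool's x, y, z in degrees, then the closure, from -1 (fully open) to 1 (shut). In form: [[x, y, z, rx, ry, rz, gripper], ...]. A call has 1 to 8 rows; each row shifts and turns the commanded pose from where the row before left it, along the tool's axes as they then stand; what a row does not reach is not made up. A row lasts 1/10 s, in which the tool goes at most 50 mm and 8.59 degrees, less where a joint would pass 70% of its speed; a pose out of reach is approached as far as the arm can. A call with a gripper value outside its range is refused whole. The fingers move at their own pace and stop on an object; FORCE is the grip in N (left out, the last holds). Time passes only in rows, so rows that do not move let the fingers close. It gives the time, the measured TCP pose, the force, the opening and the grip force at its end, in the units of the state.
- r.sense(): the state, without advancing time (a new reading comes with each control period).
- eyes.grab_frame(name): name is "scene" or "side" or "wrist"; returns a dict with "img" (400x640x3 uint8, blue, green, red), "fx", "fy", "cx", "cy" (pixels), "D" ([k1, k2, p1, p2, k3] as OpenCV has them; the pictures are not rectified), "R" (3x3) and "t" (3): a world point X has camera coordinates R X + t; the wrist camera has in their place "hand_eye" (4x4, takes a point from camera to tool coordinates, whose origin is the TCP and whose axes are the flange's). Camera axes: x right, y down, z forward; pixel columns grow to the right and rows downward; lengths in mm; the calibration is good to about 2 mm. A picture is of the moment at which its call begins: read the wrist's pose just before it. There is no depth.
- r.sign_off(): hands the job in; it is judged then, once.
The state is a dict: "clock": time; "qpos": joint angles; "qvel": joint speeds; "joint_efforts": joint torques, N m; "eef_pos": TCP position; "tcp_rot": TCP orientation; "contact_force": force on the tool from outside, world axes, zero at the start; "wrist_torque": the same for the moment, N m; "opening": opening from 0.0 (shut) to 1.0 (fully open); "grasp_force": force on a finger pad.
Only numpy, scipy, OpenCV 4.12 (cv2) and the standard library are available. Lean on these libraries where they do the work, as an engineer would, in place of code of your own. Each camera call takes 0.05 s, during which the arm holds its last target. There are 200 camera calls.

TASK

Put the four loose microscope parts away, each upright and fully down in the recess of the keeper block that matches its outline: the slim eyepiece in the small round one, the broad lens in the large round one, the grey beam-splitter housing in the square one and the slide case in the oblong one. Set each down gently, do not drop it, and leave the glass vial and the covered glass dish standing where they are.

Things in the scene. Friction and masses are not known exactly. Their poses are not given: they have to be found in the camera images.
- eyepiece: Microscope eyepiece standing upright: slim round barrel 34 mm in diameter and 60 mm tall, aluminium below, black rubber cup (also 34 mm) over the top 18 mm. About 0.1 kg. Origin: centre of the underside; z up along the barrel; its yaw means nothing.
- objective: Large auxiliary lens, a broad low round of dark metal with thin aluminium rings and a glass face on top: 56 mm in diameter, 36 mm tall. About 0.22 kg. Origin: centre of the underside; z up; its yaw means nothing.
- splitter: Beam-splitter housing: painted grey square block with a small round window on top, 46 x 46 mm, 46 mm tall. About 0.2 kg. Origin: centre of the underside; z up, x and y square to its sides.
- slide_case: Black closed plastic case for microscope slides: oblong, 90 mm along its x, 28 mm along its y, 32 mm tall, with a pale blank label on top. About 0.12 kg. Origin: centre of the underside; z up.
- keeper_small_round: Fixed flat block of mid-grey plastic, 16 mm tall, 70 x 70 mm outside, with one round, 50 mm wide recess in the middle of its top, 8 mm deep, lined dark (recess floor 8 mm above the bench). Origin: centre of the underside, at bench height. Takes the eyepiece with 8 mm to spare all round.
- keeper_large_round: Fixed flat block of mid-grey plastic, 16 mm tall, 90 x 90 mm outside, with one round, 72 mm wide recess in the middle of its top, 8 mm deep, lined dark (recess floor 8 mm above the bench). Origin: centre of the underside, at bench height. Takes the large lens with 8 mm to spare all round.
- keeper_square: Fixed flat block of mid-grey plastic, 16 mm tall, 80 x 80 mm outside, with one square, 62 x 62 mm recess in the middle of its top, 8 mm deep, lined dark (recess floor 8 mm above the bench). Origin: centre of the underside, at bench height. Takes the beam-splitter housing, squared up with it (any quarter turn), with 8 mm to spare all round. Its x and y are square to its sides.
- keeper_oblong: Fixed flat block of mid-grey plastic, 16 mm tall, 124 (along its x) x 62 (along its y) mm outside, with one oblong, 106 x 44 mm recess in the middle of its top, 8 mm deep, lined dark (recess floor 8 mm above the bench). Origin: centre of the underside, at bench height. Takes the slide case lying along it (either way round), with 8 mm to spare all round.
- vial: Bystander, loose: small amber glass vial with a white cap, 24 mm in diameter, 45 mm tall, standing among the parts. Origin: centre of the underside.
- dish: Bystander, loose: small covered amber glass dish, 45 mm in diameter, 16 mm tall, lying among the parts. Origin: centre of the underside. (A third small bystander, a white plastic jar with a black cap, 32 mm in diameter and 35 mm tall, also stands among the parts; it is not tracked.)

How it is judged:
By the outcome, as a careful person would: the job done as asked, in the order asked, and still so for the second after the job is handed in, with the robot touching nothing.
It also fails if it takes over 112 s, if anything falls off the work surface, if the arm or the gripper's body presses on something with over 40 N, if the wrist force passes 120 N, or if a joint passes its speed limit or range.

## Working session

There is one attempt and no reset: what is moved stays moved. The work goes in short steps, Python scripts to look and compute and a shell command to move; the robot and the scene stay as the last step left them, time stands still between calls to the robot, and variables do not carry over. Pictures are saved under pics/ and viewed, at most 17 in all, crops included, and the job is handed in when it is done.

```bash
mkdir -p pics
cat > h.py <<'E'
from rig import r, eyes
import numpy as np, cv2
def K(f): return np.array([[f['fx'],0,f['cx']],[0,f['fy'],f['cy']],[0,0,1.]])
def cam(f,s=None):
    if 'R' in f: return np.array(f['R']),np.array(f['t'])
    H=np.array(f['hand_eye']);a=s['tcp_rot'];p=np.array(s['eef_pos'])
    from scipy.spatial.transform import Rotation as Ro
    Rt=Ro.from_euler('xyz',a).as_matrix()
    Rc=Rt@H[:3,:3];c=Rt@H[:3,3]+p
    return Rc.T,-Rc.T@c
def ray(f,uv,z,s=None):
    R,t=cam(f,s);p=cv2.undistortPoints(np.array(uv,float).reshape(-1,1,2),K(f),np.array(f['D'],float)).reshape(-1,2)
    d=np.c_[p,np.ones(len(p))]@R;c=-R.T@t
    return (c+d*((z-c[2])/d[:,2])[:,None])[:,:2]
E
python3 - <<'E'
from h import *
s=r.sense();print(s)
for n in ['scene','side','wrist']:
    f=eyes.grab_frame(n);cv2.imwrite(f'pics/{n}0.png',f['img'])
    R,t=cam(f,s);print(n,f['fx'],(-R.T@t).round(),R[2].round(2))
E
```

```text
{'clock': 0.0, 'qpos': array([ 1.31860450e+00,  3.53663158e-01,  1.63417668e+00, -6.74284349e-06,
        1.15522589e+00, -2.41546972e-03]), 'qvel': array([-0.00048919, -0.0012441 ,  0.00076742,  0.00025345,  0.00103635,
        0.00160307]), 'joint_efforts': array([-1.11775418e-03, -6.05255842e+01, -3.42059791e+01, -3.27578909e-04,
        9.55528492e-03,  7.93066199e-07]), 'eef_pos': array([154.38199873, 605.1309779 , 247.53410518]), 'tcp_rot': array([-3.14011957e+00,  2.60674644e-06,  2.89181902e+00]), 'contact_force': array([-0.31442114,  0.79659438,  0.0861769 ]), 'wrist_torque': array([ 0.00172409,  0.00238626, -0.04530468]), 'grasp_force': 0.0, 'opening': 1.0022753293624007}
scene 432.41872991313994 [787. 491. 689.] [-0.29 -0.57 -0.77]
side 429.47469958867475 [493. 891. 601.] [ 0.02 -0.85 -0.53]
wrist 276.04832526136954 [ 83. 624. 373.] [ 0.28 -0.07 -0.96]
```

View pics/scene0.png

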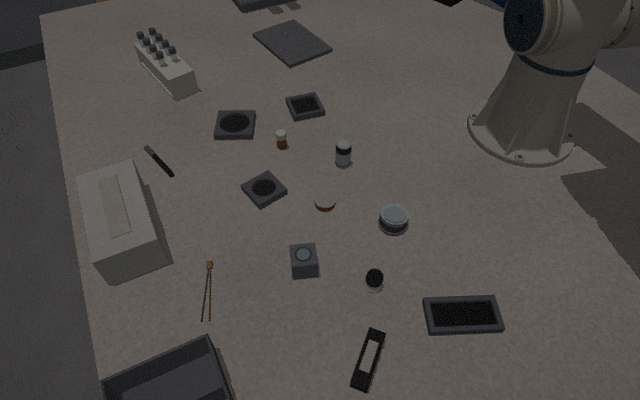

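View pics/side0.png

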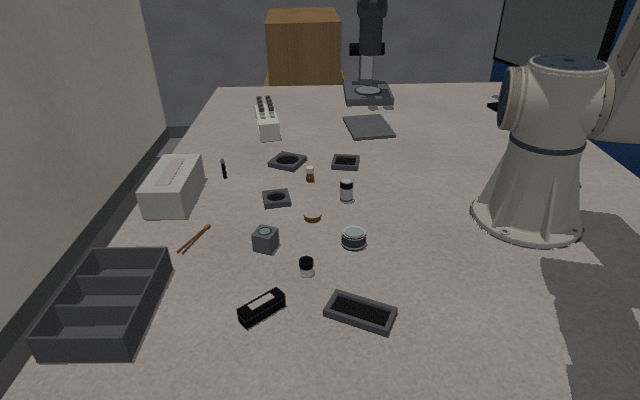

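View pics/wrist0.png

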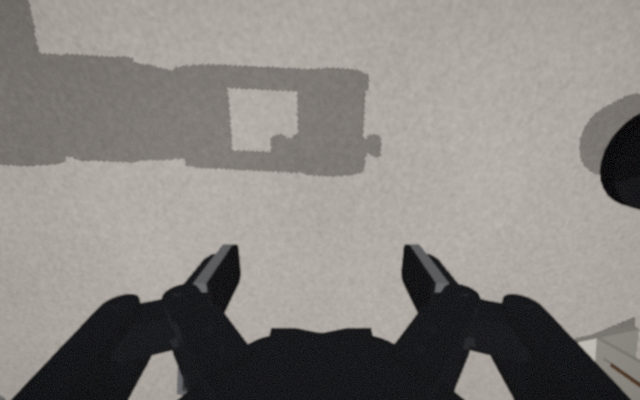

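Scene view: splitter (304,260), lens (394,218), slide case (368,360). Two round objects with black on them, at (343,153) and (375,278), still have to be told apart as eyepiece and jar. Keepers: large round (235,124), square (305,106), small round (264,189), oblong (463,315). Vial (282,140), dish (325,202).

Run:
```python
import cv2
a=cv2.imread('pics/scene0.png')[85:395,200:520]
cv2.imwrite('pics/c1.png',cv2.resize(cv2.convertScaleAbs(a,alpha=1.6),None,fx=1.9*1,fy=1.9,interpolation=cv2.INTER_CUBIC))
a=cv2.imread('pics/side0.png')[145:345,220:420]
cv2.imwrite('pics/c2.png',cv2.resize(cv2.convertScaleAbs(a,alpha=1.6),None,fx=3,fy=3,interpolation=cv2.INTER_CUBIC))
```

```text
(no output)
```

View pics/c1.png

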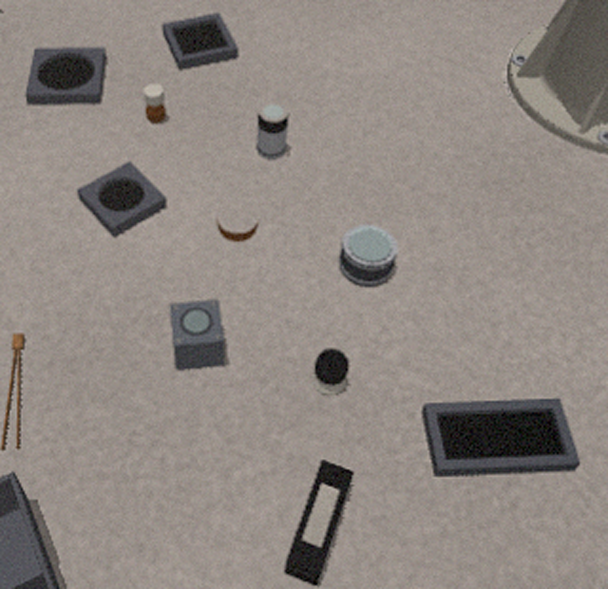

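View pics/c2.png

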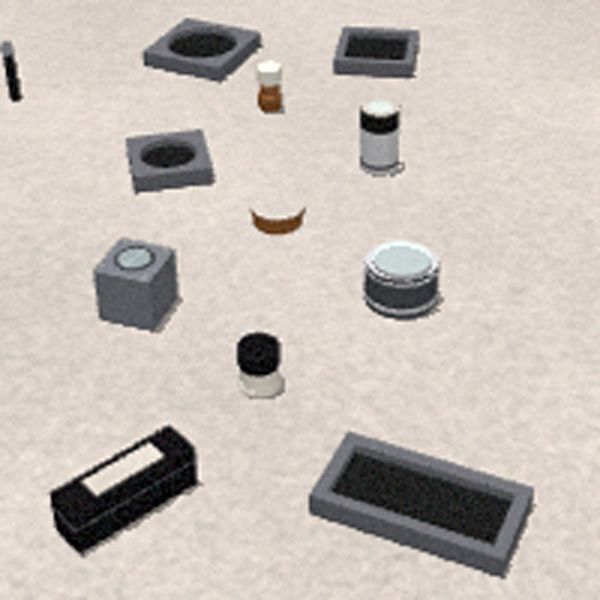

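Crops confirm it. The slim, tall barrel at scene (343,145) is the eyepiece, and the black-capped one at (375,278) is the jar. I'll cast rays from the top corners I read in both crops.

Run:
```python
from h import *
A=dict(eyep=(60,[(272,113)]),obj=(36,[(370,244)]),split=(46,[(171,304),(218,300),(224,340),(177,347)]),
label=(32,[(317,485),(341,489),(324,546),(300,540)]),
Kl=(16,[(35,48),(105,49),(103,97),(28,97)]),Ks=(16,[(126,164),(165,198),(119,223),(80,195)]),Kq=(16,[(163,24),(219,14),(237,45),(181,57)]),
Ko=(16,[(424,404),(559,400),(578,463),(435,468)]),vial=(45,[(153,90)]),dish=(16,[(238,215)]),jar=(35,[(332,362)]))
B=dict(eyep=(60,[(380,109)]),obj=(36,[(402,262)]),split=(46,[(123,239),(176,250),(150,283),(96,268)]),
label=(32,[(82,488),(150,443),(165,457),(95,501)]),Kl=(16,[(187,20),(261,40),(221,68),(146,50)]),
Ks=(16,[(126,138),(204,131),(213,176),(134,181)]),Kq=(16,[(341,28),(419,31),(414,65),(334,61)]),
Ko=(16,[(348,435),(533,487),(507,558),(310,497)]),vial=(45,[(269,66)]),dish=(16,[(278,211)]),jar=(35,[(259,350)]))
for n,D,sc,o in (('scene',A,1.9,(200,85)),('side',B,3,(220,145))):
    f=eyes.grab_frame(n)
    for k,(z,p) in D.items():
        w=ray(f,np.array(p)/sc+o,z);m=w.mean(0).round(1);t=''
        if len(p)==4:
            rc=cv2.minAreaRect(w.astype(np.float32));e=np.diff(np.r_[w,w[:1]],axis=0)
            t=(np.hypot(*e.T).round(),(np.degrees(np.arctan2(e[:,1],e[:,0]))%90).round(1))
        print(n,k,m,*t)
s=r.sense();print('tool x axis yaw',np.degrees(s['tcp_rot']))
```

```text
scene eyep [437.5 -90.6]
scene obj [428.3 100.6]
scene split [626.3 112.6] [44. 44. 43. 47.] [69.2 70.8 73.2 72.4]
scene label [612.4 313. ] [20. 49. 19. 48.] [53.4 42.6 49.2 43.1]
scene Kl [ 606.  -311.9] [91. 92. 92. 94.] [61.9 67.3 63.3 66.8]
scene Ks [621.6 -90.5] [69. 59. 61. 66.] [15.7 10.1 22.6 18.3]
scene Kq [ 425.4 -305.2] [78. 70. 76. 73.] [79.8 83.1 82.1 84.4]
scene Ko [431.1 317.7] [123.  60. 124.  60.] [65.  64.5 65.1 63.7]
scene vial [ 535.2 -201.6]
scene dish [522.1  -7.9]
scene jar [532.8 199. ]
side eyep [433.4 -87.2]
side obj [426.3 105.8]
side split [623.8 113.3] [44. 44. 46. 40.] [69.9 69.5 65.4 67.4]
side label [610.2 316.6] [53. 16. 53. 14.] [45.7 40.4 43.3 41.3]
side Kl [ 603.2 -309.9] [96. 73. 90. 80.] [57.5 58.6 61.7 62.7]
side Ks [619. -86.] [71. 79. 68. 75.] [ 8.9  9.4  5.6 11.9]
side Kq [ 425.  -300.3] [82. 79. 80. 77.] [83.  82.  82.  83.4]
side Ko [427.3 319.8] [122.  61. 124.  60.] [67.4 67.2 66.9 65.3]
side vial [ 532.4 -201.2]
side dish [521.2   4.5]
side jar [530.4 205.4]
tool x axis yaw [-1.79960476e+02 -1.31443819e-03  1.65689111e+02]
```

Positions agree within 5 mm between the views. I turn to yaw 90 (tool x = world y, tool y = world x, tool z = down) and go above the eyepiece.

```bash
python3 -m inch '[[0,0,0,0,0,8.41,-1],[0,0,0,0,0,8.41,-1],[0,0,0,0,0,8.41,-1],[0,0,0,0,0,8.41,-1],[0,0,0,0,0,8.41,-1],[0,0,0,0,0,8.41,-1],[0,0,0,0,0,8.41,-1],[0,0,0,0,0,8.41,-1]]'
python3 -m inch '[[0,0,0,0,0,8.41,-1],[-0.02,0.008,0.002,0,0,0,-1],[-0.034,0.014,0.004,0,0,0,-1],[-0.034,0.014,0.004,0,0,0,-1],[-0.034,0.014,0.004,0,0,0,-1],[-0.034,0.014,0.004,0,0,0,-1],[-0.034,0.014,0.004,0,0,0,-1],[-0.034,0.014,0.004,0,0,0,-1]]'
python3 -m inch '[[-0.034,0.014,0.004,0,0,0,-1],[-0.034,0.014,0.004,0,0,0,-1],[-0.034,0.014,0.004,0,0,0,-1],[-0.034,0.014,0.004,0,0,0,-1],[-0.034,0.014,0.004,0,0,0,-1],[-0.034,0.014,0.004,0,0,0,-1],[-0.034,0.014,0.004,0,0,0,-1],[-0.034,0.014,0.004,0,0,0,-1]]'
python3 -m inch '[[-0.034,0.014,0.004,0,0,0,-1],[-0.034,0.014,0.004,0,0,0,-1],[-0.034,0.014,0.004,0,0,0,-1],[-0.034,0.014,0.004,0,0,0,-1],[-0.034,0.014,0.004,0,0,0,-1],[-0.02,0.007,0,0,0,0,-1],[0,0,0,0,0,0,-1],[0,0,0,0,0,0,-1]]'
```

```text
clock: 1.05
eef_pos: [154.5, 605.5, 248.2]
tcp_rot: [-3.141, 0.0, 1.712]
contact_force: [-0.0, 0.3, 0.6]
opening: 0.996
grasp_force: 0.0
clock: 1.85
eef_pos: [246.8, 380.2, 222.2]
tcp_rot: [3.141, -0.0, 1.571]
contact_force: [1.2, 0.2, -0.2]
opening: 1.001
grasp_force: 0.0
clock: 2.65
eef_pos: [358.9, 108.2, 190.4]
tcp_rot: [3.141, -0.0, 1.571]
contact_force: [1.2, 0.1, -0.7]
opening: 0.998
grasp_force: 0.0
clock: 3.45
eef_pos: [435.1, -80.4, 170.1]
tcp_rot: [-3.141, -0.0, 1.569]
contact_force: [0.9, 0.0, -0.2]
opening: 1.002
grasp_force: 0.0
```

```bash
cat > w.py <<'E'
from h import *
import sys
s=r.sense();f=eyes.grab_frame('wrist');cv2.imwrite(f'pics/{sys.argv[1]}.png',f['img'])
import pickle;pickle.dump((s,f),open(f'{sys.argv[1]}.pkl','wb'))
E
python3 w.py w1
```

```text
(no output)
```

View pics/w1.png

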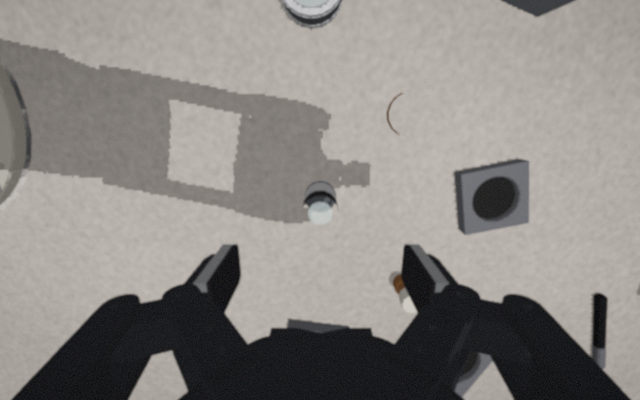

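Wrist view: eyepiece top near (320,211); small-round keeper with its recess at (495,199).

Run:
```python
from h import *
import pickle
s,f=pickle.load(open('w1.pkl','rb'))
g=cv2.cvtColor(f['img'],cv2.COLOR_BGR2GRAY)
for lo in(40,55):
    c,_=cv2.findContours((g<lo).astype(np.uint8)[165:235,455:530],cv2.RETR_EXTERNAL,2)
    c=max(c,key=cv2.contourArea);e=cv2.fitEllipse(c);print(lo,e,ray(f,np.array(e[0])+[455,165],16,s),ray(f,np.array(e[0])+[455,165],8,s))
print(ray(f,[(320,211)],60,s),s['eef_pos'])
c=f['img'][180:228,300:340]
cv2.imwrite('pics/c3.png',cv2.resize(c,None,fx=10,fy=10))
```

```text
40 ((38.86905288696289, 32.364444732666016), (32.951656341552734, 43.39479446411133), 47.34062576293945) [[618.40704151 -91.61997632]] [[623.66229377 -94.04256422]]
55 ((38.991188049316406, 32.57133483886719), (35.33855056762695, 45.677818298339844), 47.488834381103516) [[618.57954704 -91.85025233]] [[623.83973124 -94.27942383]]
[[433.58417858 -90.896597  ]] [435.13796988 -80.43331575 170.13357152]
```

View pics/c3.png

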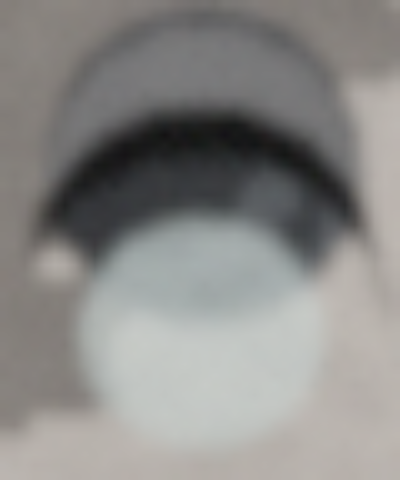

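Glass centre is at (320,213), so the eyepiece is at about (434,-91). Descending to grasp it.

```bash
python3 -m inch '[[-0.01,-0.001,0.01,0,0,0,-1],[0,0,0.03,0,0,0,-1],[0,0,0.03,0,0,0,-1],[0,0,0.03,0,0,0,-1],[0,0,0.02,0,0,0,-1],[0,0,0.015,0,0,0,-1],[0,0,0,0,0,0,-1],[0,0,0,0,0,0,-1]]'
python3 -m inch '[[0,0,0,0,0,0,1],[0,0,0,0,0,0,1],[0,0,0,0,0,0,1],[0,0,0,0,0,0,1],[0,0,0,0,0,0,1],[0,0,0,0,0,0,1],[0,0,0,0,0,0,1],[0,0,0,0,0,0,1]]' 35
```

```text
clock: 4.3
eef_pos: [434.0, -90.1, 35.1]
tcp_rot: [-3.141, -0.0, 1.572]
contact_force: [1.3, -0.1, 0.5]
opening: 1.0
grasp_force: 0.0
clock: 5.1
eef_pos: [434.8, -90.5, 35.9]
tcp_rot: [3.141, 0.0, 1.571]
contact_force: [-1.6, 0.6, 7.4]
opening: 0.39
grasp_force: 34.1
```

```bash
python3 -m inch '[[0,0,-0.01,0,0,0,1],[0,0,-0.03,0,0,0,1],[0,0,-0.03,0,0,0,1],[0,0.02,-0.01,0,0,0,1],[0,0.03,0,0,0,0,1],[0,0.03,0,0,0,0,1],[0,0.03,0,0,0,0,1],[0,0.03,0,0,0,0,1]]'
python3 -m inch '[[0,0.03,0,0,0,0,1],[0,0.016,0,0,0,0,1],[0,0,0.02,0,0,0,1],[0,0,0.02,0,0,0,1],[0,0,0.01,0,0,0,1],[0,0,0,0,0,0,1],[0,0,0,0,0,0,1]]'
python3 w.py w2
```

```text
clock: 5.9
eef_pos: [575.5, -90.4, 116.0]
tcp_rot: [3.141, 0.0, 1.571]
contact_force: [-0.1, -0.8, -0.8]
opening: 0.391
grasp_force: 35.1
clock: 6.6
eef_pos: [620.6, -90.5, 65.9]
tcp_rot: [3.141, 0.0, 1.571]
contact_force: [0.3, 0.1, -0.5]
opening: 0.391
grasp_force: 35.2
```

View pics/w2.png

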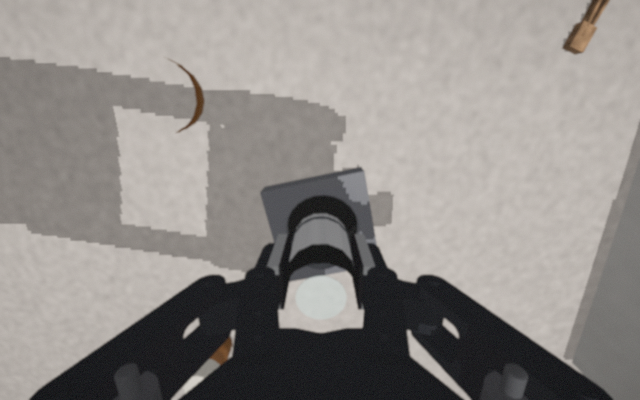

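The held eyepiece, centred near column 322, is in line with the recess, also about column 322. Lowering it gently.

```bash
python3 -m inch '[[0,0,0.01,0,0,0,1],[0,0,0.006,0,0,0,1],[0,0,0.003,0,0,0,1],[0,0,0.0015,0,0,0,1],[0,0,0.001,0,0,0,1],[0,0,0,0,0,0,1]]'
```

```text
clock: 7.25
eef_pos: [620.5, -90.4, 44.0]
tcp_rot: [-3.142, 0.0, 1.571]
contact_force: [-1.2, 0.4, 0.6]
opening: 0.389
grasp_force: 35.3
```

```bash
python3 -m inch '[[0,0,0.0007,0,0,0,1],[0,0,0.0007,0,0,0,1],[0,0,0,0,0,0,1]]'
```

```text
clock: 7.55
eef_pos: [620.6, -90.4, 44.0]
tcp_rot: [3.141, 0.0, 1.571]
contact_force: [-5.8, 0.1, 15.3]
opening: 0.392
grasp_force: 36.8
```

```bash
python3 -m inch '[[0,0,-0.0007,0,0,0,0.2],[0,0,0,0,0,0,0],[0,0,0,0,0,0,-0.3],[0,0,0,0,0,0,-0.6],[0,0,0,0,0,0,-0.6],[0,0,-0.01,0,0,0,-0.6],[0,0,-0.03,0,0,0,-0.6],[0,0,-0.03,0,0,0,-1]]'
python3 -m inch '[[0,0,-0.03,0,0,0,-1],[0.01,-0.01,-0.026,0,0,0,-1],[0.03,-0.03,0,0,0,0,-1],[0.03,-0.03,0,0,0,0,-1],[0.03,-0.03,0,0,0,0,-1],[0.03,-0.03,0,0,0,0,-1],[0.03,-0.03,0,0,0,0,-1],[0.033,-0.033,0,0,0,0,-1]]'
python3 -m inch '[[0,0,0,0,0,0,-1],[0,0,0,0,0,0,-1]]'
python3 w.py w3
```

```text
clock: 8.35
eef_pos: [620.0, -90.4, 113.9]
tcp_rot: [-3.14, -0.0, 1.571]
contact_force: [0.7, -0.2, -0.4]
opening: 0.945
grasp_force: 0.0
clock: 9.15
eef_pos: [426.7, 103.4, 169.8]
tcp_rot: [3.14, -0.0, 1.57]
contact_force: [0.4, 1.1, 0.5]
opening: 1.0
grasp_force: 0.0
clock: 9.35
eef_pos: [427.5, 103.3, 169.9]
tcp_rot: [3.14, -0.0, 1.573]
contact_force: [0.5, -0.8, 0.0]
opening: 0.998
grasp_force: 0.0
```

View pics/w3.png

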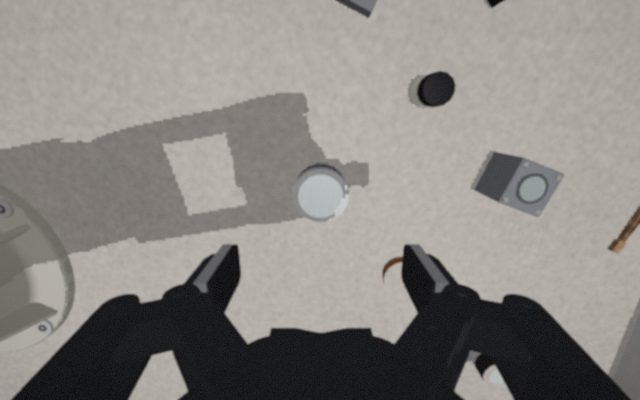

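Wrist view: lens glass face centred at (321,193), splitter window at (532,188), jar at (436,89) and dish edge at (395,268).

Run:
```python
from h import *
import pickle
s,f=pickle.load(open('w3.pkl','rb'))
print(ray(f,[(321,193),(322,194)],36,s),ray(f,[(532,188)],46,s))
w=ray(f,[(523,156),(563,176),(541,215),(504,200)],46,s);e=np.diff(w,axis=0);print(w.mean(0),np.hypot(*e.T),np.degrees(np.arctan2(e[:,1],e[:,0]))%90)
```

```text
[[427.12156385 102.9883877 ]
 [428.10219839 101.9723182 ]] [[626.125263   111.03006621]]
[626.72182065 111.720358  ] [45.83951023 40.56051346 42.33403404] [66.22593283 72.91409564 68.89728098]
```

```bash
python3 -m inch '[[0,0,0.03,0,0,0,-1],[0,0,0.035,0,0,0,-1],[0,0,0.035,0,0,0,-1],[0,0,0.025,0,0,0,-1],[0,0,0.012,0,0,0,-1],[0,0,0.005,0,0,0,-1],[0,0,0,0,0,0,-1],[0,0,0,0,0,0,-1]]'
python3 -m inch '[[0,0,0,0,0,0,1],[0,0,0,0,0,0,1],[0,0,0,0,0,0,1],[0,0,0,0,0,0,1],[0,0,0,0,0,0,1],[0,0,0,0,0,0,1]]' 45
```

```text
clock: 10.2
eef_pos: [428.5, 102.6, 27.9]
tcp_rot: [3.14, -0.0, 1.57]
contact_force: [0.6, -0.6, 0.5]
opening: 0.999
grasp_force: 0.0
clock: 10.8
eef_pos: [428.0, 102.7, 28.0]
tcp_rot: [3.14, -0.0, 1.571]
contact_force: [-1.6, -0.7, 10.5]
opening: 0.639
grasp_force: 45.5
```

```bash
python3 -m inch '[[0,0,-0.01,0,0,0,1],[0,0,-0.03,0,0,0,1],[0,0,-0.03,0,0,0,1],[-0.015,0.007,-0.03,0,0,0,1],[-0.032,0.0136,0,0,0,0,1],[-0.032,0.0136,0,0,0,0,1],[-0.032,0.0136,0,0,0,0,1],[-0.032,0.0136,0,0,0,0,1]]'
python3 -m inch '[[-0.032,0.0136,0,0,0,0,1],[-0.032,0.0136,0,0,0,0,1],[-0.032,0.0136,0,0,0,0,1],[-0.032,0.0136,0,0,0,0,1],[-0.032,0.0136,0,0,0,0,1],[-0.032,0.0136,0,0,0,0,1],[-0.032,0.0136,0,0,0,0,1],[-0.032,0.0136,0,0,0,0,1]]'
python3 -m inch '[[-0.014,0.006,0.02,0,0,0,1],[0,0,0.02,0,0,0,1],[0,0,0,0,0,0,1],[0,0,0,0,0,0,1]]'
python3 w.py w4
```

```text
clock: 11.6
eef_pos: [489.1, -41.6, 127.9]
tcp_rot: [3.141, 0.0, 1.571]
contact_force: [0.4, 0.2, -1.7]
opening: 0.635
grasp_force: 48.8
clock: 12.4
eef_pos: [597.7, -297.6, 127.7]
tcp_rot: [-3.141, -0.0, 1.571]
contact_force: [0.2, 0.6, -1.8]
opening: 0.638
grasp_force: 48.8
clock: 12.8
eef_pos: [603.1, -310.0, 87.3]
tcp_rot: [-3.14, -0.001, 1.571]
contact_force: [-0.2, 1.2, -0.8]
opening: 0.639
grasp_force: 48.6
```

View pics/w4.png

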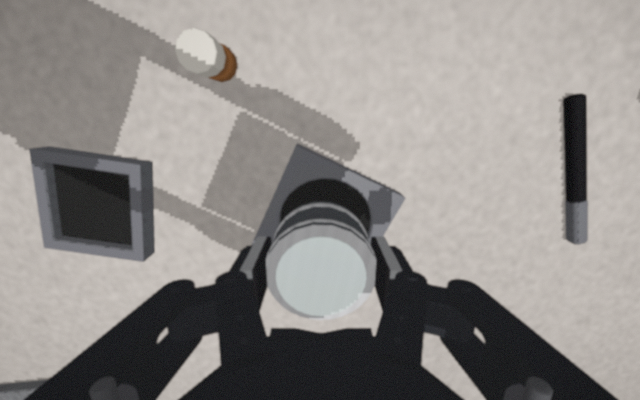

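Wrist view: lens held at (322,275) above the large keeper, whose outer corners are at (297,145) and (404,194) and whose recess far edge is at (323,179). Square keeper is on the left, around (92,204).

Run:
```python
from h import *
import pickle
s,f=pickle.load(open('w4.pkl','rb'))
print(s['eef_pos']);w=ray(f,[(297,145),(404,194)],16,s);d=w[1]-w[0];n=np.array([d[1],-d[0]])/np.hypot(*d)
print(w,np.hypot(*d),np.degrees(np.arctan2(d[1],d[0])),'centre',w.mean(0)+45*n,w.mean(0)-45*n)
print('far edge',ray(f,[(323,179),(277,225),(371,225)],16,s))
g=cv2.cvtColor(f['img'],cv2.COLOR_BGR2GRAY)[140:270,20:165]
c,_=cv2.findContours((g<50).astype(np.uint8),cv2.RETR_EXTERNAL,2);c=max(c,key=cv2.contourArea)
q=cv2.approxPolyDP(c,6,True).reshape(-1,2)+[20,140];print(q);w=ray(f,q,16,s);print(w.round(),w.mean(0));e=np.diff(np.r_[w,w[:1]],axis=0);print(np.hypot(*e.T),np.degrees(np.arctan2(e[:,1],e[:,0]))%90)
```

```text
[ 603.1378103  -310.00202851   87.32789889]
[[ 585.53628628 -257.23977897]
 [ 664.15643051 -293.24517606]] 86.47262976098824 -24.60619601292126 centre [ 606.1092982  -316.15607642] [ 643.58341858 -234.32887861]
far edge [[ 603.92963622 -281.82556055]
 [ 568.6142689  -318.03529494]
 [ 640.89343899 -318.03936749]]
[[ 54 164]
 [ 62 232]
 [129 244]
 [127 177]]
[[ 408. -270.]
 [ 399. -324.]
 [ 450. -334.]
 [ 460. -280.]] [ 429.12653273 -302.29840014]
[54.5881779  52.53528449 55.0479312  53.20579191] [80.77955449 78.85772735 80.06758565 79.37267936]
```

```bash
python3 -m inch '[[-0.0045,0.002,0.01,0,0,0,1],[0,0,0.02,0,0,0,1],[0,0,0.01,0,0,0,1],[0,0,0.006,0,0,0,1],[0,0,0.003,0,0,0,1],[0,0,0.001,0,0,0,1],[0,0,0.0008,0,0,0,1],[0,0,0,0,0,0,1]]'
```

```text
clock: 13.65
eef_pos: [605.9, -315.1, 36.7]
tcp_rot: [3.141, 0.0, 1.571]
contact_force: [-0.1, -0.0, -1.6]
opening: 0.64
grasp_force: 48.6
```

```bash
python3 w.py w5
```

```text
(no output)
```

View pics/w5.png

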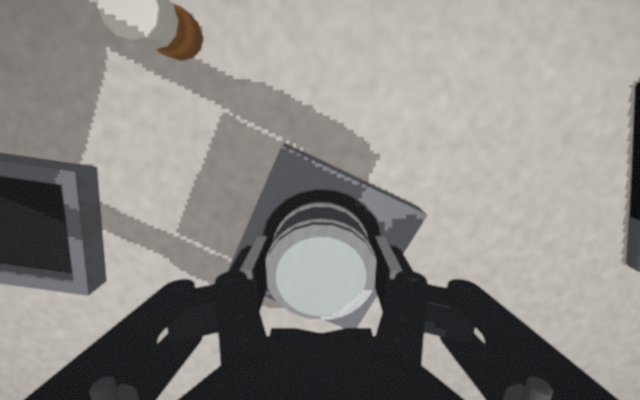

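The lens is inside the ring of the recess, with its far edge at row 190, and not yet on the floor. Touching down.

```bash
python3 -m inch '[[0,0,0.0005,0,0,0,1],[0,0,0.0005,0,0,0,1],[0,0,0,0,0,0,1]]'
```

```text
clock: 14.0
eef_pos: [605.9, -315.1, 36.2]
tcp_rot: [3.141, 0.0, 1.571]
contact_force: [-2.1, 0.9, 5.5]
opening: 0.64
grasp_force: 49.6
```

```bash
python3 -m inch '[[0,0,-0.0003,0,0,0,-0.4],[0,0,0,0,0,0,-0.6],[0,0,0,0,0,0,-0.8],[0,0,0,0,0,0,-1],[0,0,-0.01,0,0,0,-1],[0,0,-0.03,0,0,0,-1],[0,0,-0.03,0,0,0,-1],[0.02,0.001,-0.034,0,0,0,-1]]'
python3 -m inch '[[0.032,0.0015,-0.03,0,0,0,-1],[0.032,0.0015,0,0,0,0,-1],[0.032,0.0015,0,0,0,0,-1],[0.032,0.0015,0,0,0,0,-1],[0.032,0.0015,0,0,0,0,-1],[0.032,0.0015,0,0,0,0,-1],[0.032,0.0015,0,0,0,0,-1],[0.032,0.0015,0,0,0,0,-1]]'
python3 -m inch '[[0.032,0.0015,0,0,0,0,-1],[0.032,0.0015,0,0,0,0,-1],[0.032,0.0015,0,0,0,0,-1],[0.032,0.0015,0,0,0,0,-1],[0.023,0.0015,0,0,0,0,-1],[0,0,0,0,0,8.5,-1],[0,0,0,0,0,8.5,-1],[0,0,0,0,0,3.4,-1]]'
python3 -m inch '[[0,0,0,0,0,0,-1],[0,0,0,0,0,0,-1]]'
python3 w.py w6
```

```text
clock: 14.8
eef_pos: [606.4, -296.4, 140.9]
tcp_rot: [3.142, 0.001, 1.569]
contact_force: [0.0, -0.4, 0.6]
opening: 0.998
grasp_force: 0.0
clock: 15.6
eef_pos: [618.7, -37.6, 170.5]
tcp_rot: [3.141, 0.0, 1.571]
contact_force: [0.0, -0.4, -0.5]
opening: 0.999
grasp_force: 0.0
clock: 16.4
eef_pos: [626.2, 112.5, 170.3]
tcp_rot: [3.141, -0.0, 1.21]
contact_force: [-0.0, -0.6, 0.8]
opening: 0.997
grasp_force: 0.0
clock: 16.6
eef_pos: [626.3, 112.1, 170.1]
tcp_rot: [3.141, -0.0, 1.217]
contact_force: [0.1, 0.4, 0.4]
opening: 0.999
grasp_force: 0.0
```

View pics/w6.png

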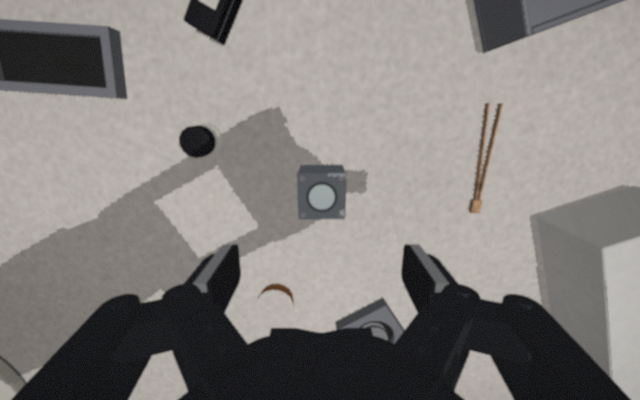

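Housing is square to the jaws with its window at (322,197). Grasping, lifting and turning back to yaw 90.

```bash
python3 -m inch '[[0,0,0.03,0,0,0,-1],[0,0,0.035,0,0,0,-1],[0,0,0.035,0,0,0,-1],[0,0,0.025,0,0,0,-1],[0,0,0.015,0,0,0,-1],[0,0,0,0,0,0,-1],[0,0,0,0,0,0,-1]]'
python3 -m inch '[[0,0,0,0,0,0,1],[0,0,0,0,0,0,1],[0,0,0,0,0,0,1],[0,0,0,0,0,0,1],[0,0,0,0,0,0,1],[0,0,0,0,0,0,1],[0,0,0,0,0,0,1]]' 45
python3 -m inch '[[0,0,-0.01,0,0,0,1],[0,0,-0.03,0,0,0,1],[0,0,-0.03,0,0,0,1],[0,0,-0.03,0,0,0,1],[0,0,0,0,0,-8.5,1],[0,0,0,0,0,-8.5,1],[0,0,0,0,0,-3.4,1],[0,0,0,0,0,0,1]]'
```

```text
clock: 17.35
eef_pos: [626.8, 112.2, 30.3]
tcp_rot: [3.141, -0.0, 1.215]
contact_force: [1.2, -0.7, -0.0]
opening: 0.997
grasp_force: 0.0
clock: 18.05
eef_pos: [627.0, 112.2, 30.9]
tcp_rot: [3.14, -0.001, 1.215]
contact_force: [-1.0, -0.8, 5.4]
opening: 0.529
grasp_force: 47.2
clock: 18.85
eef_pos: [626.0, 112.1, 130.3]
tcp_rot: [3.141, -0.0, 1.571]
contact_force: [-0.6, -0.2, -2.3]
opening: 0.534
grasp_force: 46.7
```

```bash
python3 -m inch '[[-0.02,-0.01,0,0,0,0,1],[-0.032,-0.0154,0,0,0,0,1],[-0.032,-0.0154,0,0,0,0,1],[-0.032,-0.0154,0,0,0,0,1],[-0.032,-0.0154,0,0,0,0,1],[-0.032,-0.0154,0,0,0,0,1],[-0.032,-0.0154,0,0,0,0,1],[-0.032,-0.0154,0,0,0,0,1]]'
python3 -m inch '[[-0.032,-0.0154,0,0,0,0,1],[-0.032,-0.0154,0,0,0,0,1],[-0.032,-0.0154,0,0,0,0,1],[-0.032,-0.0154,0,0,0,0,1],[-0.032,-0.0154,0,0,0,0,1],[-0.0105,-0.004,0.02,0,0,8.3,1],[0,0,0.01,0,0,0,1],[0,0,0.01,0,0,0,1]]'
python3 -m inch '[[0,0,0,0,0,0,1],[0,0,0,0,0,0,1]]'
python3 w.py w7
```

```text
clock: 19.65
eef_pos: [507.6, -133.1, 130.0]
tcp_rot: [3.141, 0.0, 1.568]
contact_force: [0.1, -0.8, -2.1]
opening: 0.532
grasp_force: 46.7
clock: 20.45
eef_pos: [427.1, -302.1, 89.1]
tcp_rot: [-3.141, -0.0, 1.427]
contact_force: [0.6, -0.2, -2.3]
opening: 0.534
grasp_force: 46.7
clock: 20.65
eef_pos: [427.7, -301.6, 89.6]
tcp_rot: [-3.141, -0.0, 1.428]
contact_force: [0.6, 0.3, -1.7]
opening: 0.535
grasp_force: 46.7
```

View pics/w7.png

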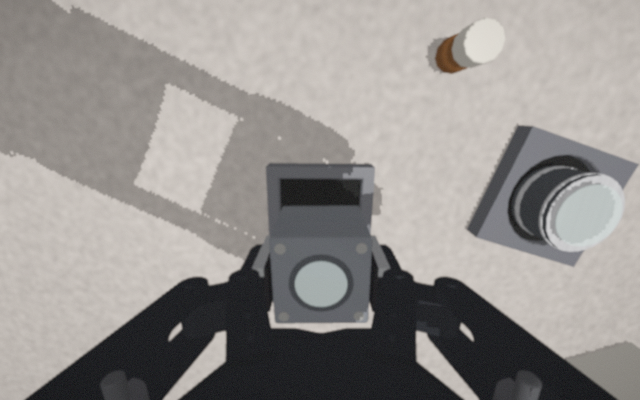

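Keeper's far edge runs level from (268,164) to (374,164), so the housing is squared up. The lens on the right looks seated. Next I check the offset along the tool axes.

Run:
```python
from h import *
import pickle
s,f=pickle.load(open('w7.pkl','rb'))
y=s['tcp_rot'][2];X=np.array([np.cos(y),np.sin(y)]);Y=np.array([np.sin(y),-np.cos(y)])
for z,p in((16,[(268,164),(374,164),(280,180),(361,179)]),(46+59,[(320,284),(275,237),(370,237),(275,322)])):
    d=ray(f,p,z,s)-s['eef_pos'][:2];print(z,np.c_[d@X,d@Y].round(1))
```

```text
16 [[ 38.7 -39.2]
 [ 38.7  37.9]
 [ 26.8 -31. ]
 [ 27.5  28.9]]
105 [[ -1.6  -1.2]
 [ 22.1 -20.8]
 [ 22.1  20.7]
 [-22.9 -23. ]]
```

```bash
python3 -m inch '[[-0.0005,0,0.01,0,0,0,1],[0,0,0.02,0,0,0,1],[0,0,0.01,0,0,0,1],[0,0,0.006,0,0,0,1],[0,0,0.003,0,0,0,1],[0,0,0.0007,0,0,0,1],[0,0,0.0005,0,0,0,1],[0,0,0,0,0,0,1]]'
```

```text
clock: 21.5
eef_pos: [427.6, -303.1, 39.8]
tcp_rot: [3.141, 0.0, 1.426]
contact_force: [-0.5, -0.3, -1.8]
opening: 0.527
grasp_force: 46.7
```

```bash
python3 -m inch '[[0,0,0.0005,0,0,0,1],[0,0,0.0005,0,0,0,1],[0,0,0,0,0,0,1]]'; python3 -m inch '[[0,0,0.0004,0,0,0,1],[0,0,0.0003,0,0,0,1],[0,0,0,0,0,0,1]]'
```

```text
clock: 21.8
eef_pos: [427.5, -303.1, 38.9]
tcp_rot: [3.141, 0.0, 1.426]
contact_force: [-1.8, 0.0, 4.7]
opening: 0.534
grasp_force: 47.3
clock: 22.1
eef_pos: [427.5, -303.1, 38.8]
tcp_rot: [3.141, 0.0, 1.426]
contact_force: [-4.6, 2.1, 14.5]
opening: 0.531
grasp_force: 49.0
```

```bash
python3 -m inch '[[0,0,-0.0006,0,0,0,-0.2],[0,0,0,0,0,0,-0.5],[0,0,0,0,0,0,-0.8],[0,0,0,0,0,0,-1],[0,0,-0.01,0,0,0,-1],[0,0,-0.03,0,0,0,-1],[0,0,-0.03,0,0,0,-1],[0,0,-0.03,0,0,0,-1]]'
python3 -m inch '[[0,0,-0.03,0,0,-8.3,-1],[0.02,0.006,0,0,0,0,-1],[0.034,0.01,0,0,0,0,-1],[0.034,0.01,0,0,0,0,-1],[0.034,0.01,0,0,0,0,-1],[0.034,0.01,0,0,0,0,-1],[0.034,0.01,0,0,0,0,-1],[0.034,0.01,0,0,0,0,-1]]'
python3 -m inch '[[0.034,0.01,0,0,0,0,-1],[0.034,0.01,0,0,0,0,-1],[0.034,0.01,0,0,0,0,-1],[0.034,0.01,0,0,0,0,-1],[0.034,0.01,0,0,0,0,-1],[0.034,0.01,0,0,0,0,-1],[0.034,0.01,0,0,0,0,-1],[0.034,0.01,0,0,0,0,-1]]'
python3 -m inch '[[0.034,0.01,0,0,0,0,-1],[0.034,0.01,0,0,0,0,-1],[0.034,0.01,0,0,0,0,-1],[0.018,0.007,0,0,0,0,-1],[0,0,0,0,0,8.5,-1],[0,0,0,0,0,8.5,-1],[0,0,0,0,0,8.5,-1],[0,0,0,0,0,8.5,-1]]'
python3 -m inch '[[0,0,0,0,0,8.5,-1],[0,0,0,0,0,4,-1],[0,0,0,0,0,0,-1],[0,0,0,0,0,0,-1]]'
python3 w.py w8
python3 - <<'E'
from h import *
import pickle
s,f=pickle.load(open('w8.pkl','rb'))
y=s['tcp_rot'][2];X=np.array([np.cos(y),np.sin(y)]);Y=np.array([np.sin(y),-np.cos(y)])
g=cv2.cvtColor(f['img'],cv2.COLOR_BGR2GRAY)[60:240]
c,h=cv2.findContours((g<60).astype(np.uint8),cv2.RETR_CCOMP,2)
for k,a in zip(c,h[0]):
    if cv2.contourArea(k)>150:
        rc=cv2.minAreaRect(k);b=cv2.boxPoints(rc)+[0,60];print('hole' if a[3]>=0 else 'out',b.mean(0).round(1),rc[1],rc[2])
        if a[3]>=0:
            d=ray(f,b,32,s)-s['eef_pos'][:2];print(np.c_[d@X,d@Y].round(1))
E
```

```text
clock: 22.9
eef_pos: [427.2, -302.8, 139.9]
tcp_rot: [-3.141, -0.0, 1.426]
contact_force: [0.2, -0.5, 0.7]
opening: 0.998
grasp_force: 0.0
clock: 23.7
eef_pos: [493.5, -77.5, 169.0]
tcp_rot: [3.141, 0.0, 1.571]
contact_force: [0.2, -1.0, -0.5]
opening: 1.001
grasp_force: 0.0
clock: 24.5
eef_pos: [573.5, 194.6, 169.0]
tcp_rot: [3.141, -0.0, 1.571]
contact_force: [1.1, -0.9, 0.5]
opening: 0.997
grasp_force: 0.0
clock: 25.3
eef_pos: [610.1, 313.1, 168.8]
tcp_rot: [-3.142, 0.0, 0.971]
contact_force: [-0.3, 0.1, -0.1]
opening: 0.998
grasp_force: 0.0
clock: 25.7
eef_pos: [610.3, 313.1, 168.7]
tcp_rot: [3.142, -0.0, 0.762]
contact_force: [-0.4, -0.3, -0.0]
opening: 0.993
grasp_force: 0.0
out [322.1 187.3] (27.01848602294922, 88.33654022216797) 2.0454084873199463
hole [322.1 190.1] (20.548147201538086, 53.70105743408203) 2.726310968399048
[[-26.5 -11.1]
 [ 28.2  -8. ]
 [ 27.3  11.6]
 [-27.6   9.7]]
out [622.5  87.7] (34.21473693847656, 61.45365905761719) 48.36646270751953
out [553.4  93.3] (112.48371887207031, 39.51238250732422) 53.310279846191406
```

```bash
python3 -m inch '[[0,0,0.03,0,0,2.4,-1],[0,0,0.035,0,0,0,-1],[0,0,0.035,0,0,0,-1],[0,0,0.025,0,0,0,-1],[0,0,0.011,0,0,0,-1],[0,0,0.005,0,0,0,-1],[0,0,0,0,0,0,-1],[0,0,0,0,0,0,-1]]'
python3 -m inch '[[0,0,0,0,0,0,1],[0,0,0,0,0,0,1],[0,0,0,0,0,0,1],[0,0,0,0,0,0,1],[0,0,0,0,0,0,1],[0,0,0,0,0,0,1],[0,0,0,0,0,0,1],[0,0,0,0,0,0,1]]' 40
python3 -m inch '[[0,0,-0.01,0,0,0,1],[0,0,-0.03,0,0,0,1],[0,0,-0.03,0,0,0,1],[0,0,-0.02,0,0,0,1],[0,0,0,0,0,0,1]]'
```

```text
clock: 26.55
eef_pos: [611.2, 313.6, 28.7]
tcp_rot: [3.141, -0.002, 0.718]
contact_force: [0.0, 0.4, 0.1]
opening: 1.002
grasp_force: 0.0
clock: 27.35
eef_pos: [610.6, 313.3, 27.8]
tcp_rot: [3.141, -0.001, 0.717]
contact_force: [-0.2, -0.5, 5.7]
opening: 0.32
grasp_force: 41.3
clock: 27.85
eef_pos: [612.0, 313.9, 120.8]
tcp_rot: [3.14, -0.005, 0.717]
contact_force: [-0.3, 0.2, 0.5]
opening: 0.32
grasp_force: 40.6
```

```bash
python3 -m inch '[[0,0,0,0,0,8.22,1],[0,0,0,0,0,8.22,1],[0,0,0,0,0,8.22,1],[0,0,0,0,0,8.22,1],[0,0,0,0,0,8.22,1],[-0.02,0,0,0,0,0,1],[-0.03,-0.001,0,0,0,0,1],[-0.03,-0.001,0,0,0,0,1]]'
python3 -m inch '[[-0.03,-0.001,0,0,0,0,1],[-0.03,-0.001,0,0,0,0,1],[-0.03,-0.001,0,0,0,0,1],[-0.012,0,0,0,0,8,1],[0,0,0,0,0,8,1],[0,0,0.01,0,0,8,1],[0,0,0.02,0,0,0,1],[0,0,0.01,0,0,0,1]]'
python3 -m inch '[[0,0,0,0,0,0,1],[0,0,0,0,0,0,1]]'
python3 w.py w9
python3 - <<'E'
from h import *
print(r.sense()['qpos'].round(2))
E
```

```text
clock: 28.65
eef_pos: [528.7, 314.4, 115.8]
tcp_rot: [3.141, 0.002, -0.001]
contact_force: [0.4, -0.0, -0.9]
opening: 0.324
grasp_force: 40.6
clock: 29.45
eef_pos: [427.1, 317.3, 75.4]
tcp_rot: [3.139, 0.001, -0.419]
contact_force: [0.0, -0.8, -0.7]
opening: 0.32
grasp_force: 40.6
clock: 29.65
eef_pos: [428.1, 317.9, 77.0]
tcp_rot: [3.141, 0.001, -0.419]
contact_force: [0.4, 0.4, -1.1]
opening: 0.32
grasp_force: 40.6
[ 0.64  0.44  1.96 -0.    0.74  2.63]
```

View pics/w9.png

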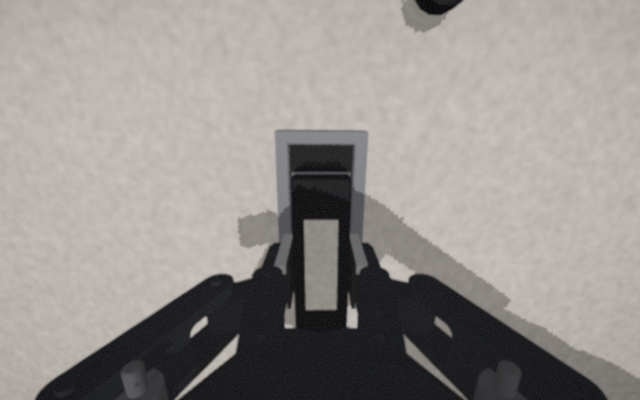

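Wrist view: the keeper runs straight under the case, outer far corners (276,131) and (367,131), recess far edge at row 145 (columns 289–354), case far edge at row 175.

Run:
```python
from h import *
import pickle
s,f=pickle.load(open('w9.pkl','rb'))
y=s['tcp_rot'][2];X=np.array([np.cos(y),np.sin(y)]);Y=np.array([np.sin(y),-np.cos(y)])
for z,p in((16,[(276,131),(367,131),(289,145),(354,145),(285,235)]),(77+4,[(292,177),(351,177),(305,220),(338,220),(306,310),(336,310)])):
    d=ray(f,p,z,s)-s['eef_pos'][:2];print(z,np.c_[d@X,d@Y].round(1))
```

```text
16 [[ 61.7 -29.4]
 [ 61.6  30.6]
 [ 52.5 -21.1]
 [ 52.5  22.4]
 [-13.  -26.2]]
81 [[ 45.1 -13. ]
 [ 45.1  13.6]
 [ 24.4  -7.5]
 [ 24.4   8.1]
 [-26.3  -7.8]
 [-26.3   7.9]]
```

```bash
python3 -m inch '[[0,0,0.01,0,0,0,1],[0,0,0.015,0,0,0,1],[0,0,0.008,0,0,0,1],[0,0,0.004,0,0,0,1],[0,0,0.002,0,0,0,1],[0,0,0.0005,0,0,0,1],[0,0,0,0,0,0,1]]'
```

```text
clock: 30.4
eef_pos: [428.5, 318.2, 38.0]
tcp_rot: [-3.141, -0.0, -0.419]
contact_force: [-0.3, -0.2, -1.7]
opening: 0.318
grasp_force: 40.6
```

```bash
python3 -m inch '[[0,0,0.0007,0,0,0,1],[0,0,0.0006,0,0,0,1],[0,0,0,0,0,0,1]]'; python3 -m inch '[[0,0,0.0005,0,0,0,1],[0,0,0.0003,0,0,0,1],[0,0,0,0,0,0,1]]'
```

```text
clock: 30.7
eef_pos: [428.3, 318.1, 36.6]
tcp_rot: [-3.141, -0.0, -0.419]
contact_force: [0.3, 0.3, -0.8]
opening: 0.317
grasp_force: 40.6
clock: 31.0
eef_pos: [428.3, 318.1, 35.7]
tcp_rot: [-3.142, 0.0, -0.419]
contact_force: [-0.8, -0.6, 0.1]
opening: 0.319
grasp_force: 40.8
```

```bash
python3 -m inch '[[0,0,0.0004,0,0,0,1],[0,0,0.0003,0,0,0,1],[0,0,0,0,0,0,1]]'
```

```text
clock: 31.3
eef_pos: [428.3, 318.1, 35.7]
tcp_rot: [-3.142, -0.0, -0.419]
contact_force: [-3.4, -1.9, 11.0]
opening: 0.32
grasp_force: 42.2
```

```bash
python3 -m inch '[[0,0,-0.0005,0,0,0,0.1],[0,0,0,0,0,0,-0.3],[0,0,0,0,0,0,-0.6],[0,0,0,0,0,0,-0.6],[0,0,-0.01,0,0,0,-0.6],[0,0,-0.03,0,0,0,-0.6],[0,0,-0.04,0,0,0,-0.6],[0,0,-0.04,0,0,0,-0.6]]'
python3 -m inch '[[0,0,-0.04,0,0,0,-1],[0,0,-0.04,0,0,0,-1],[0,0,-0.04,0,0,0,-1],[0,0,-0.03,0,0,0,-1],[0,0,0,0,0,0,-1],[0,0,0,0,0,0,-1]]'
python3 - <<'E'
from h import *
a=eyes.grab_frame('scene')['img'][85:345,200:520];b=eyes.grab_frame('side')['img'][140:340,220:420]
a=cv2.resize(a,(480,390),interpolation=3);b=cv2.resize(b,(320,320),interpolation=3)
c=np.zeros((390,800,3),np.uint8);c[:,:480]=a;c[:320,480:]=b
cv2.imwrite('pics/end.png',cv2.convertScaleAbs(c,alpha=1.6))
E
```

```text
clock: 32.1
eef_pos: [427.9, 317.8, 157.1]
tcp_rot: [3.141, 0.0, -0.419]
contact_force: [0.0, 0.0, -0.5]
opening: 0.8
grasp_force: 0.0
clock: 32.7
eef_pos: [428.3, 318.1, 306.4]
tcp_rot: [-3.14, -0.001, -0.419]
contact_force: [0.2, -0.6, -0.7]
opening: 1.002
grasp_force: 0.0
```

View pics/end.png

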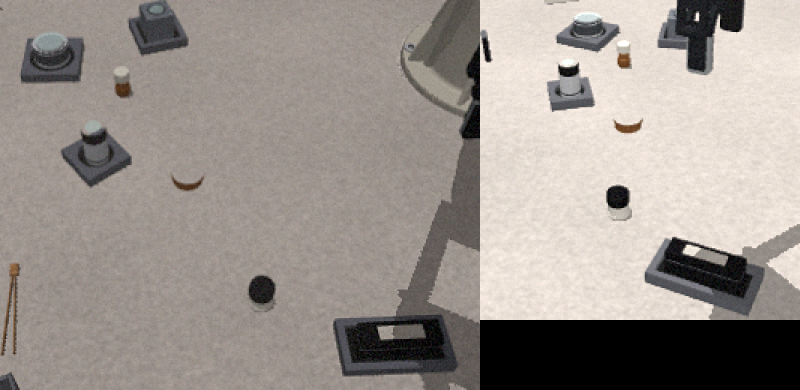

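All four parts stand upright inside their recesses: lens (52,50), splitter (157,20), eyepiece (95,140) and case (400,340). The vial (122,82) and dish (187,180) have not moved. Handing in.

```bash
python3 -c "
from rig import r
print(r.sign_off())"
```

```text
the job is handed in; nothing more can be done
None
```

The final pictures show all four parts upright in their matching recesses and the vial and dish where they were; I handed the job in after about 33 s on the robot's clock, and no verdict was shown.

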